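Close the slicing guide's jaw on the cake and lock it

ROBOT

A 6-joint arm with a two-finger parallel gripper is mounted at the origin on a cart in front of the work surface, level with it; the furniture and walls round the work are solid. World frame = base frame: x ahead of the robot, y to its left, z up, the work surface at z = 0. Lengths are in mm, angles in rad, forces in N, time in s.
With the tool pointing down it reaches from about 275 to 1000 mm from the base axis. Payload 8.4 kg.
Tool frame: the origin (TCP) lies between the finger pads; the fingertips stand 8 mm ahead of it and the grasp point (between the pads) lies 11 mm behind it (tcp_to_tips is the distance from the TCP to the fingertips, in mm); z points along the fingers, y is the line along which they close (so a half turn about z gives the same grasp; the last joint's range is limited). The gripper opens to 85 mm and grips with 20 to 120 N. Pads are 22 mm wide; open, the fingers measure 114 mm over their backs; the gripper's body (76 mm by 85 mm) begins 54 mm behind the grasp point. The pads swing forward as they close: fully open they stand 13 mm farther back than shut.
Start: joints at [-1.195, 0.353, 1.633, -0, 1.155, -0.002], TCP at [230.547, -580.927, 239.281] pointing down, gripper open.
Joint ranges: [-2.63, 2.63], [-0.92, 2.1], [0.06, 2.66], [-1.3, 4.44], [0, 2.69], [-3.02, 3.02]. Speed limits (rad/s): [2.22, 2.22, 2.79, 3.14, 3.14, 3.14].

INTERFACE

Orientations are given as [roll, pitch, yaw] about the fixed x, y, z axes, in that order (R = Rz(yaw) Ry(pitch) Rx(roll)).
In Python, from rig import * gives the robot as it stands.
- The arm moves only by the tool step_arm, never from a script. Its argument "motion" is a list of rows, each an object with "claw": the finger opening in mm, from 0 to 85.4; "delta_pos": the shift along the tool's x, y, z in mm, a list of three; "turn": the turn about the tool's z in rad. In form: [{"claw": claw, "delta_pos": [dx, dy, dz], "turn": turn}, ...]. A call has 1 to 8 rows; each row shifts and turns the commanded pose from where the row before left it, along the tool's axes as they then stand; what a row does not reach is not made up. A row lasts 1/12 s, in which the tool goes at most 41.7 mm and 7.16 degrees, less where a joint would pass 70% of its speed; a pose out of reach is approached as far as the arm can. A call is refused whole if a number of a shift passes 41.7 or a number of a turn 0.125, either way. A call with a gripper value outside its range is refused whole. The fingers move at their own pace and stop on an object; "force" is the grip in N (left out, the last holds). Time passes only in rows, so rows that do not move let the fingers close. It gives the time, the measured TCP pose, the force, the opening and the grip force at its end, in the units of the state.
- sense(): the state, without advancing time (a new reading comes with each control period).
- grab_frame(name): name is "scene" or "top" or "wrist"; returns a dict with "img" (420x560x3 uint8, red, green, blue), "vertical_fov" (degrees; the focal length in pixels is half the picture's height over the tangent of half this angle, whatever the lens; pixels are square), "cx", "cy" (the principal point, pixels), "D" ([k1, k2, p1, p2, k3] as OpenCV has them; the pictures are not rectified), "R" (3x3) and "t" (3): a world point X has camera coordinates R X + t. Camera axes: x right, y down, z forward; pixel columns grow to the right and rows downward; lengths in mm; the calibration is good to about 2 mm. A picture is of the moment at which its call begins. There is no depth.
- sign_off(): hands the job in; it is judged then, once.
The state is a dict: "clock": time; "qpos": joint angles; "qvel": joint speeds; "joint_efforts": joint torques, N m; "eef_pos": TCP position; "tcp_rot": TCP orientation; "contact_force": force on the tool from outside, world axes, zero at the start; "wrist_torque": the same for the moment, N m; "opening": opening from 0.0 (shut) to 1.0 (fully open); "grasp_force": force on a finger pad.
Only numpy, scipy, OpenCV 4.12 (cv2) and the standard library are available. Lean on these libraries where they do the work, as an engineer would, in place of code of your own. Each camera call takes 0.05 s, during which the arm holds its last target. There are 200 camera calls.

TASK

Turn the big black wheel of the slicing guide clockwise until the jaw has pushed the cake against the end plate and holds it snugly, but does not squash it, leaving the small red knob on top of the wheel loose meanwhile. Then tighten the red knob clockwise to its stop without turning the wheel, so that the cake stays held. Leave the other things on the table where they are.

Things in the scene. Friction and masses are not known exactly. Their poses are not given: they have to be found in the camera images.
- guide: slicing guide, fixed to the table: steel base 276 x 150 mm, white board (top at z 20 mm), slotted steel knife fences, upright end plate. Origin at table level on the vertical axis shared by wheel and red knob; its x axis runs along the board to the end plate's face, 185 mm out. White housing 66 x 88 mm round the axis, top at 83 mm; only wheel and red knob stand higher than 88 mm
- end_plate: upright steel end plate, fixed to the far end of the guide's board: 6 mm thick, 116 mm wide, from 9 to 81 mm above the table; origin at the foot of its inner face (185 mm along the guide's x axis), on the middle line
- wheel (a joint): turn of the black wheel, rad, grows clockwise seen from above and closes the jaw by 16 mm per rad; starts at about 1.0 to 1.45. Turning it takes 0.3 N m of friction, which also holds it where it is left; jaw force pushes it open with 0.016 N m per N. The cake is found pinched somewhere between 1.85 and 2.6
- wheel_mid (a point): centre of the black wheel: 60 mm diameter, rim from 93 to 115 mm above the table; round the rim free space down to the housing's top at 83 mm
- lock (a joint): turn of the red lock knob, rad, grows clockwise seen from above: 0 to 0.2 at the start (loose), 1.3 tight against a firm stop. It takes 0.16 to 0.3 N m, stays where it is left and presses a brake shoe on the jaw's rack; it is not coupled to the wheel
- lock_mid (a point): centre of the red lock knob: 32 mm diameter, from 120 to 146 mm above the table, on the same axis above the wheel, 5 mm clear of its top
- ram: jaw carriage: two rods and a rack bar through the housing; on its front the jaw plate with blue facing, 96 mm wide, from 22 to 84 mm above the table, on springs (6 N per mm, 8 mm of travel). Origin at table level, moves with the carriage along the guide's x axis; the unpressed facing lies 75 mm ahead of it
- cake: piece of blueberry cake, about 77 x 71 x 79 mm, irregular, 0.08 to 0.15 kg, loose on the white board; origin at the centre of its underside. Its width between jaw and end plate (70 to 80 mm) depends on how it lies and turns when pushed; pushing it takes about 1 N. A jaw force of 4 to 16 N holds it snugly (10 is right), above 24 N it is squashed
- squeeze_bottle: white squeeze bottle with red spout, 56 mm diameter, 184 mm tall, a bystander; origin at the centre of its underside
- timer: kitchen timer with red dial, 94 x 68 x 34 mm, a bystander; origin at the centre of its underside
- scraper: dough scraper with blue grip lying flat, 90 x 123 x 8 mm, a bystander; origin at the centre of its underside
Not all that is in view belongs to the job. Leave any orange or turquoise look-alike of the cake alone.

How it is judged (in metres and radians):
On the way, in this order (a step that is already met when the one before it is completed fails the run):
1. the jaw holds the cake with 4 to 16 N against the end plate (over 1.5 N there) while the red knob is still loose (under 0.35 rad) (contact force between ram and cake between 4 and 16 N and contact force between end_plate and cake above 1.5 N and value of joint lock below 0.35 rad), for 0.3 s.
2. the red knob is tight (over 1.15 rad) and the cake is still held with 4 to 16 N (value of joint lock above 1.15 rad and contact force between ram and cake between 4 and 16 N), for 0.2 s.
At the end, for the whole second after the job is handed in: The red lock knob is tight (over 1.15 of its 1.3 rad), the cake stands upright (within 0.25 rad) at rest, pressed by the jaw with 4 to 16 N against the end plate (over 1.5 N there) (all of step 2 and contact force between end_plate and cake above 1.5 N and angle between cake's own z axis and vertical below 0.25 rad and linear speed of each of cake, ram below 0.01 m/s); the robot touches nothing.
It fails at once if the jaw presses the cake with more than 24 N (contact force between ram and cake above 24 N).
It fails at once if wheel and red knob turn at the same time (both faster than 0.2 rad/s) ((velocity of joint wheel above 0.2 rad/s or velocity of joint wheel below -0.2 rad/s) and (velocity of joint lock above 0.2 rad/s or velocity of joint lock below -0.2 rad/s)).
It fails at once if the wheel is turned (faster than 0.2 rad/s) once the red knob has been tightened beyond 0.5 rad (value of joint lock above 0.5 rad and (velocity of joint wheel above 0.2 rad/s or velocity of joint wheel below -0.2 rad/s)).
It fails at once if the squeeze bottle, the timer or the scraper is moved by more than 30 mm (distance of any of squeeze_bottle, timer, scraper from where it was at the start of the episode above 0.03 m).
It also fails if it takes over 54 s, if anything falls off the work surface, if the arm or the gripper's body presses on something with over 40 N, if the wrist force passes 120 N, or if a joint passes its speed limit or range.

## Working session

There is one attempt and no reset: what is moved stays moved. The work goes in short steps, Python scripts to look and compute and a tool call to move; the robot and the scene stay as the last step left them, time stands still between calls to the robot, and variables do not carry over. Pictures are saved under pics/ and viewed, at most 10 in all, crops included, and the job is handed in when it is done.

Besides the shell and the picture viewer there is one more tool, called after "Call:" as name(argument=value, ...), one argument or row to a line, values as JSON. step_arm: Moves the arm, as the interface text tells. Its arguments: {"type":"object","properties":{"motion":{"type":"array","items":{"type":"object","properties":{"claw":{"type":"number"},"delta_pos":{"type":"array","items":{"type":"number"}},"turn":{"type":"number"}}}},"force":{"type":"number"}},"required":["motion"]}

```bash
mkdir -p pics; ls; python3 - <<'E'
from rig import *
import cv2,numpy as np
print(sense())
a=grab_frame("top");b=grab_frame("scene")
for n,f in(("top",a),("scene",b)):
    cv2.imwrite(f"pics/{n}0.png",f["img"][:,:,::-1]); print({k:v for k,v in f.items() if k!="img"})
E
```

```text
pics
{'clock': 0.0, 'qpos': array([-1.19541783e+00,  3.53638512e-01,  1.63410551e+00,  3.11780502e-05,
        1.15519445e+00, -2.39367249e-03]), 'qvel': array([ 0.00145919,  0.00041728, -0.00043959, -0.00043932, -0.0001071 ,
        0.00045012]), 'joint_efforts': array([-2.49342411e-03, -6.05259418e+01, -3.42069268e+01, -2.50685289e-04,
        9.50804504e-03, -2.74541128e-05]), 'eef_pos': array([ 230.38075811, -580.51067017,  238.57993678]), 'tcp_rot': array([-3.14024691e+00, -3.17283625e-05,  3.77759544e-01]), 'contact_force': array([0.39327023, 0.18015214, 0.50106259]), 'wrist_torque': array([ 0.01144458, -0.00313002,  0.07387244]), 'grasp_force': 0.0, 'opening': 0.9986865012126642}
{'vertical_fov': 53.58215396447352, 'cx': 288.27844581150214, 'cy': 207.68224032039942, 'D': array([-0.07679497,  0.        ,  0.        ,  0.        ,  0.        ]), 'R': array([[ 0.01312871, -0.99986952,  0.00941125],
       [-0.98371747, -0.01460266, -0.17912761],
       [ 0.17924167, -0.0069063 , -0.98378083]]), 't': array([-314.83067335,  514.89669371,  898.76616904])}
{'vertical_fov': 53.44890153752916, 'cx': 279.5459066915674, 'cy': 211.71259490000915, 'D': array([0.01528167, 0.        , 0.        , 0.        , 0.        ]), 'R': array([[ 0.87269237, -0.48811406, -0.01235668],
       [-0.3337348 , -0.5778249 , -0.74480834],
       [ 0.35641143,  0.65411241, -0.66716403]]), 't': array([-554.72920798,   83.61741989,  930.88459789])}
```

View pics/top0.png

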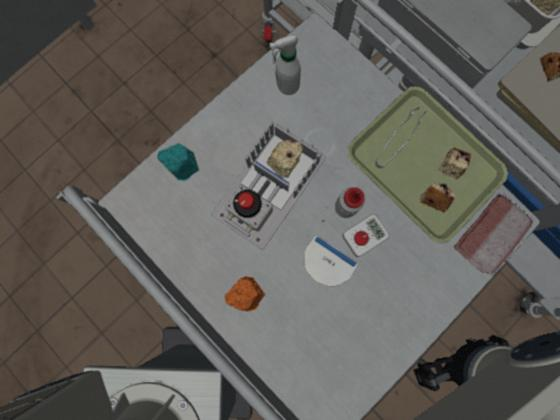

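View pics/scene0.png

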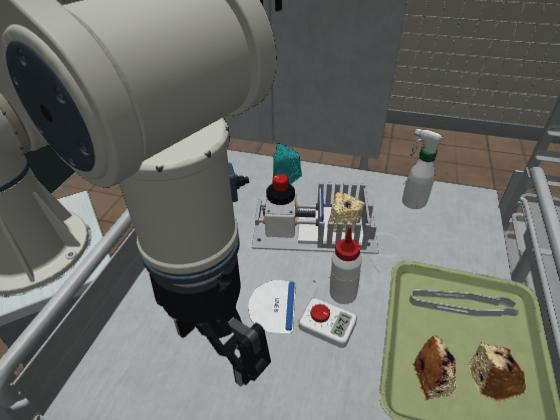

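The top view shows the red knob at about (246,201), with the guide running up-right to the cake at about (285,155). The bottle is at (352,200), well away from the wheel.

```bash
cat > h.py <<'E'
from rig import *
import cv2,numpy as np
def K(f):
    fl=210/np.tan(np.radians(f["vertical_fov"]/2)); return np.array([[fl,0,f["cx"]],[0,fl,f["cy"]],[0,0,1.]])
def p2w(f,uv,z):
    n=cv2.undistortPoints(np.array([[uv]],float),K(f),f["D"])[0,0]
    R,t=f["R"],f["t"]; c=-R.T@t; d=R.T@np.array([*n,1]); return c+d*(z-c[2])/d[2]
def w2p(f,X):
    return cv2.projectPoints(np.array(X,float).reshape(-1,3),cv2.Rodrigues(f["R"])[0],f["t"],K(f),f["D"])[0][:,0]
def crop(f,x,y,w,h,s,name):
    cv2.imwrite(name,cv2.resize(f["img"][y:y+h,x:x+w,::-1],None,fx=s,fy=s,interpolation=cv2.INTER_CUBIC))
def red(f,box):
    x0,y0,x1,y1=box; i=f["img"][y0:y1,x0:x1].astype(int)
    v,u=np.nonzero((i[...,0]>110)&(i[...,1]<70)&(i[...,2]<70)); return u.mean()+x0,v.mean()+y0,u.min()+x0,u.max()+x0,v.min()+y0,v.max()+y0
E
python3 - <<'E'
from h import *
f=grab_frame("top");g=grab_frame("scene")
crop(f,200,110,140,140,4,"pics/c1.png")
r=red(f,(225,180,265,225));print(r,p2w(f,r[:2],140))
r=red(g,(260,165,300,200));print(r,p2w(g,r[:2],136))
E
```

```text
(np.float64(245.3986013986014), np.float64(199.33566433566435), np.int64(238), np.int64(252), np.int64(193), np.int64(206)) [ 518.63743964 -218.45165918  140.        ]
(np.float64(280.1980198019802), np.float64(178.17821782178217), np.int64(273), np.int64(287), np.int64(174), np.int64(182)) [ 522.51834637 -208.56440629  136.        ]
```

View pics/c1.png

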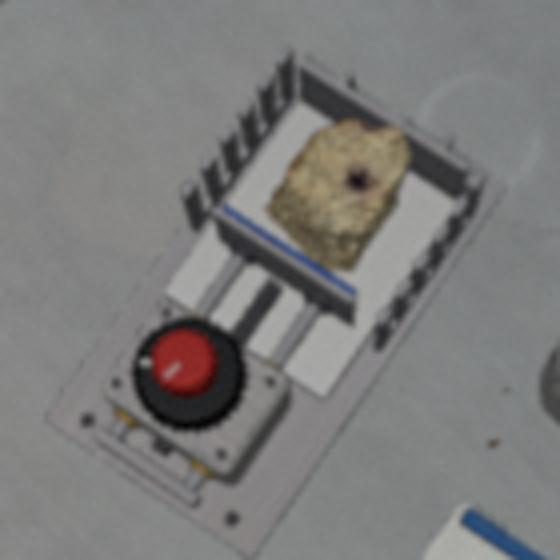

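Call:
step_arm(
  motion=[
    {"claw": 85, "delta_pos": [29, -16.7, 0], "turn": 0},
    {"claw": 85, "delta_pos": [29, -16.7, 0], "turn": 0},
    {"claw": 85, "delta_pos": [29, -16.7, 0], "turn": 0},
    {"claw": 85, "delta_pos": [29, -16.7, 0], "turn": 0},
    {"claw": 85, "delta_pos": [29, -16.7, 0], "turn": 0},
    {"claw": 85, "delta_pos": [29, -16.7, 0], "turn": 0},
    {"claw": 85, "delta_pos": [29, -16.7, 0], "turn": 0},
  ],
  force=40,
)

```text
clock: 0.78
eef_pos: [376.8, -396.0, 239.2]
tcp_rot: [-3.142, 0.0, 0.378]
contact_force: [0.2, 0.2, -0.6]
opening: 0.996
grasp_force: 0.0
```

Call:
step_arm(
  motion=[
    {"claw": 85, "delta_pos": [29, -16.7, 0], "turn": 0},
    {"claw": 85, "delta_pos": [29, -16.7, 0], "turn": 0},
    {"claw": 85, "delta_pos": [29, -16.7, 0], "turn": 0},
    {"claw": 85, "delta_pos": [29, -16.7, 0], "turn": 0},
    {"claw": 85, "delta_pos": [29, -16.7, 0], "turn": 0},
    {"claw": 85, "delta_pos": [29, -16.7, 0], "turn": 0},
    {"claw": 85, "delta_pos": [29, -16.7, 0], "turn": 0},
    {"claw": 85, "delta_pos": [0, 0, 0], "turn": 0},
  ],
)

```text
clock: 1.45
eef_pos: [524.7, -209.9, 239.3]
tcp_rot: [-3.141, -0.002, 0.381]
contact_force: [-0.1, 0.1, 0.8]
opening: 0.996
grasp_force: 0.0
```

```bash
python3 - <<'E'
from h import *
f=grab_frame("wrist");s=sense();print(s["clock"],s["eef_pos"],s["tcp_rot"],s["qpos"],s["wrist_torque"])
cv2.imwrite("pics/w1.png",f["img"][:,:,::-1])
print(-f["R"].T@f["t"],w2p(f,[[520,-215,146],[520,-215,115]]))
E
```

```text
1.5 [ 523.16528969 -211.58726927  239.1220218 ] [-3.14130585e+00 -3.58134501e-04  3.81380090e-01] [-3.87253244e-01  2.59348379e-01  1.76526437e+00  5.06397935e-04
  1.11692187e+00  8.01940925e-01] [ 0.0187915  -0.04411266  0.00740417]
[ 598.91449863 -180.23046559  373.55618853] [[287.11780644 226.68719252]
 [286.70742202 214.269741  ]]
```

View pics/w1.png

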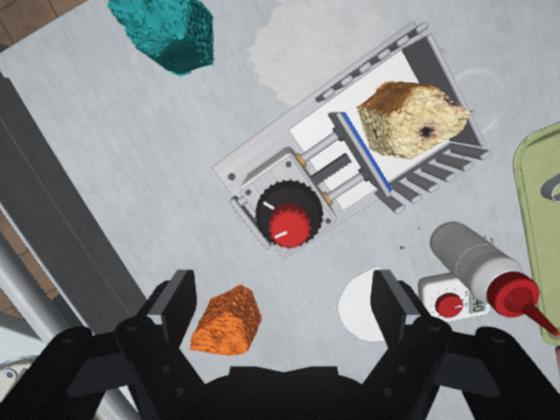

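```bash
python3 - <<'E'
from h import *
f=grab_frame("wrist")
r=red(f,(255,190,330,260));print(r)
for uv,z in(((290.5,228),144),((288.5,215),108),(r[:2],138)): print(p2w(f,uv,z))
crop(f,200,60,300,225,2.66,"pics/w1c.png")
E
```

```text
(np.float64(288.58089500860586), np.float64(224.94664371772805), np.int64(267), np.int64(309), np.int64(206), np.int64(244))
[ 517.69200273 -220.00080461  144.        ]
[ 516.18384946 -219.5296945   108.        ]
[ 517.48629884 -218.54087118  138.        ]
```

View pics/w1c.png

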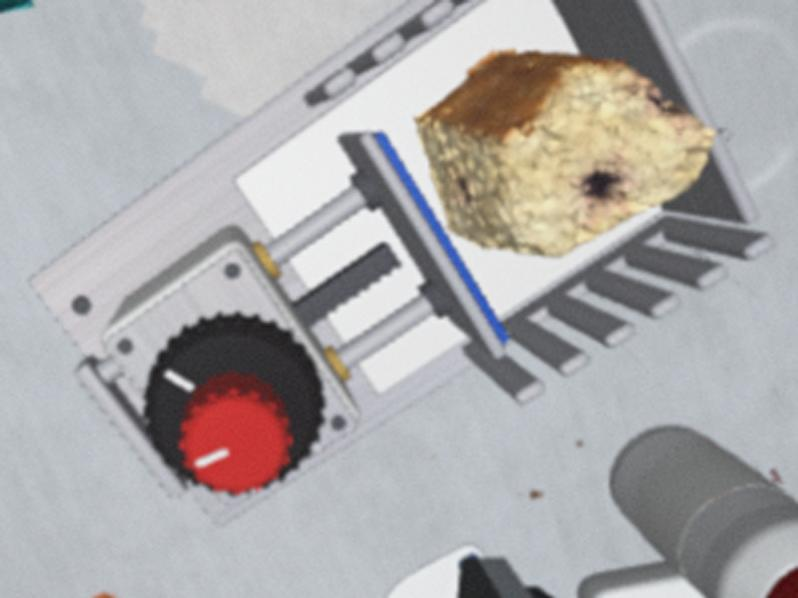

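Knob and wheel axis come out at about (518, -218.5). Descending round the wheel.

Call:
step_arm(
  motion=[
    {"claw": 85, "delta_pos": [-5.2, 3, 0], "turn": 0},
    {"claw": 85, "delta_pos": [0, 0, 25], "turn": 0},
    {"claw": 85, "delta_pos": [0, 0, 35], "turn": 0},
    {"claw": 85, "delta_pos": [0, 0, 30], "turn": 0},
    {"claw": 85, "delta_pos": [0, 0, 20], "turn": 0},
    {"claw": 85, "delta_pos": [0, 0, 16], "turn": 0},
    {"claw": 85, "delta_pos": [0, 0, 16], "turn": 0},
    {"claw": 85, "delta_pos": [0, 0, 0], "turn": 0},
  ],
)

```text
clock: 2.22
eef_pos: [515.0, -219.2, 94.5]
tcp_rot: [-3.138, 0.004, 0.376]
contact_force: [-1.2, -0.5, 0.1]
opening: 0.991
grasp_force: 0.0
```

```bash
python3 - <<'E'
from h import *
f=grab_frame("wrist");s=sense();print(s["clock"],s["eef_pos"],s["tcp_rot"],s["contact_force"],s["wrist_torque"])
cv2.imwrite("pics/w2.png",f["img"][:,:,::-1])
E
```

```text
2.2667 [ 515.91516417 -219.39291      96.03128841] [-3.13932208e+00  2.60654530e-03  3.76089752e-01] [0.87177727 0.1517679  0.82039512] [-0.01661232  0.00554637  0.03701193]
```

View pics/w2.png

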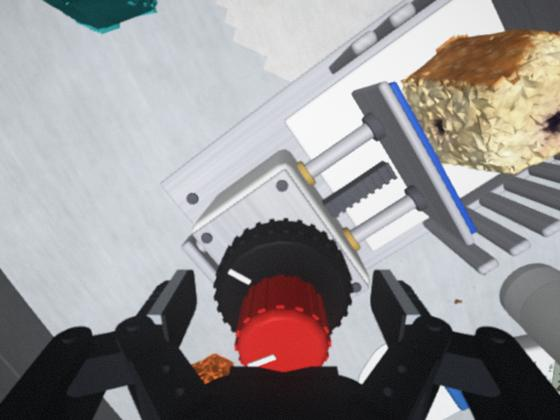

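Fingers straddle the wheel, centred (knob at about (283,335), finger pads at about 180 and 388). Closing on the rim.

Call:
step_arm(
  motion=[
    {"claw": 55, "delta_pos": [0, 0, 0], "turn": 0},
    {"claw": 55, "delta_pos": [0, 0, 0], "turn": 0},
    {"claw": 55, "delta_pos": [0, 0, 0], "turn": 0},
    {"claw": 55, "delta_pos": [0, 0, 0], "turn": 0},
    {"claw": 55, "delta_pos": [0, 0, 0], "turn": 0},
    {"claw": 55, "delta_pos": [0, 0, 0], "turn": 0},
  ],
  force=40,
)

```text
clock: 2.77
eef_pos: [517.8, -218.1, 98.9]
tcp_rot: [-3.141, -0.0, 0.377]
contact_force: [-4.3, 5.3, 8.2]
opening: 0.681
grasp_force: 42.2
```

```bash
python3 - <<'E'
from h import *
s=sense();print(s)
E
```

```text
{'clock': 2.7667, 'qpos': array([-4.01794691e-01,  4.29708561e-01,  1.88214029e+00,  1.06805485e-03,
        8.29865633e-01,  7.90866045e-01]), 'qvel': array([ 4.38919198e-05,  3.94267326e-04, -3.11058402e-04, -7.57422232e-04,
       -1.94366931e-03,  1.10386599e-04]), 'joint_efforts': array([ -1.47243988, -54.16177154, -27.14100301,  -0.81277572,
        -1.86328746,  -0.06616799]), 'eef_pos': array([ 517.76291897, -218.08643002,   98.90914884]), 'tcp_rot': array([-3.14094656e+00, -4.67300569e-04,  3.77414482e-01]), 'contact_force': array([-4.28269149,  5.31328246,  8.20692312]), 'wrist_torque': array([ 0.95858094,  0.6725952 , -0.05481342]), 'grasp_force': 42.20459328324068, 'opening': 0.6808698911225914}
```

Call:
step_arm(
  motion=[
    {"claw": 55, "delta_pos": [0, 0, 0], "turn": 0.05},
    {"claw": 55, "delta_pos": [0, 0, 0], "turn": 0.05},
    {"claw": 55, "delta_pos": [0, 0, 0], "turn": 0.05},
    {"claw": 55, "delta_pos": [0, 0, 0], "turn": 0.05},
    {"claw": 55, "delta_pos": [0, 0, 0], "turn": 0.05},
    {"claw": 55, "delta_pos": [0, 0, 0], "turn": 0.05},
  ],
)

```text
clock: 3.27
eef_pos: [517.7, -218.1, 98.9]
tcp_rot: [-3.141, -0.0, 0.076]
contact_force: [-4.4, 4.7, 8.4]
opening: 0.685
grasp_force: 42.2
```

```bash
cat > st.py <<'E'
from h import *
import sys
f=grab_frame("wrist");s=sense()
print(s["clock"],s["eef_pos"].round(1),s["tcp_rot"].round(3),"q6",s["qpos"][5].round(4),"F",s["contact_force"].round(1),"T",s["wrist_torque"].round(3),"e6",s["joint_efforts"][5].round(3),s["opening"])
if len(sys.argv)>1: cv2.imwrite("pics/"+sys.argv[1],f["img"][:,:,::-1])
E
python3 st.py w3.png
```

```text
3.3167 [ 517.7 -218.1   98.9] [-3.141 -0.     0.072] q6 1.0967 F [-3.2  4.3  7.6] T [0.9   0.652 0.006] e6 -0.373 0.6761479294940579
```

```bash
cat >> h.py <<'E'
def jaw(f,img=None):
    i=(f["img"] if img is None else img).astype(int)
    m=(i[...,2]>120)&(i[...,2]-i[...,0]>60)&(i[...,2]-i[...,1]>45)
    n,l,st,_=cv2.connectedComponentsWithStats(m.astype(np.uint8))
    k=1+np.argmax(st[1:,4]); v,u=np.nonzero(l==k)
    P=np.array([p2w(f,(a,b),84)[:2] for a,b in zip(u,v)])
    c=P.mean(0); _,_,V=np.linalg.svd(P-c); nrm=V[1]*np.sign(V[1]@(c-[517.8,-218.2])); L=(P-c)@V[0]
    return dict(dist=((c-[517.8,-218.2])@nrm).round(2),ang=np.arctan2(nrm[1],nrm[0]).round(3),len=np.ptp(L).round(1),n=len(u),c=c.round(1))
E
python3 - <<'E'
from h import *
from scipy.spatial.transform import Rotation as Ro
f=grab_frame("wrist");s=sense();print(jaw(f))
def T(p,r):
    M=np.eye(4);M[:3,:3]=Ro.from_euler("xyz",r).as_matrix();M[:3,3]=p;return M
C=np.eye(4);C[:3,:3]=f["R"];C[:3,3]=f["t"]
X=C@T(s["eef_pos"],s["tcp_rot"])
W=X@np.linalg.inv(T([516.5,-219,97],[-3.1405,.001,.377]))
g=dict(f,R=W[:3,:3],t=W[:3,3]); print(jaw(g,cv2.imread("pics/w2.png")[:,:,::-1]))
print(s["joint_efforts"][5],s["wrist_torque"],s["clock"])
E
```

```text
{'dist': np.float64(95.95), 'ang': np.float64(-0.576), 'len': np.float64(87.1), 'n': 1313, 'c': array([ 600.4, -267.1])}
{'dist': np.float64(92.79), 'ang': np.float64(-0.579), 'len': np.float64(89.0), 'n': 1160, 'c': array([ 598.3, -264.6])}
0.39320058189332485 [ 0.90662957  0.75516045 -0.29079815] 3.3667
```

Call:
step_arm(
  motion=[
    {"claw": 55, "delta_pos": [0, 0, 0], "turn": 0.05},
    {"claw": 55, "delta_pos": [0, 0, 0], "turn": 0.05},
    {"claw": 55, "delta_pos": [0, 0, 0], "turn": 0.05},
    {"claw": 55, "delta_pos": [0, 0, 0], "turn": 0.05},
    {"claw": 55, "delta_pos": [0, 0, 0], "turn": 0.05},
    {"claw": 55, "delta_pos": [0, 0, 0], "turn": 0.03},
    {"claw": 55, "delta_pos": [0, 0, 0], "turn": 0.01},
    {"claw": 55, "delta_pos": [0, 0, 0], "turn": 0.01},
  ],
)

```text
clock: 4.03
eef_pos: [517.7, -218.0, 98.9]
tcp_rot: [-3.141, 0.0, -0.223]
contact_force: [-4.0, 6.0, 7.6]
opening: 0.684
grasp_force: 42.2
```

```bash
cat > st.py <<'E'
from h import *
import sys
for k in range(3):
    f=grab_frame("wrist");s=sense()
    print(s["clock"],s["tcp_rot"].round(3),"q6",s["qpos"][5].round(4),"F",s["contact_force"].round(1),"T",s["wrist_torque"].round(3),"e6",s["joint_efforts"][5].round(3))
print(s["eef_pos"],jaw(f),s["opening"])
if len(sys.argv)>1: cv2.imwrite("pics/"+sys.argv[1],f["img"][:,:,::-1])
E
python3 st.py w4.png
```

```text
4.0833 [-3.141  0.    -0.223] q6 1.3917 F [-2.5  4.5  8.5] T [1.005 0.591 0.244] e6 0.18
4.1333 [-3.141 -0.    -0.222] q6 1.391 F [-3.7  5.1  8.5] T [0.965 0.57  0.072] e6 0.255
4.1833 [-3.141 -0.    -0.222] q6 1.3908 F [-4.2  4.5  8.5] T [1.017 0.555 0.06 ] e6 0.108
[ 517.76111182 -218.03912602   98.90057169] {'dist': np.float64(100.8), 'ang': np.float64(-0.577), 'len': np.float64(86.8), 'n': 1501, 'c': array([ 603.7, -271. ])} 0.6790980949187548
```

Call:
step_arm(
  motion=[
    {"claw": 55, "delta_pos": [0, 0, 0], "turn": 0.03},
    {"claw": 55, "delta_pos": [0, 0, 0], "turn": 0.03},
    {"claw": 55, "delta_pos": [0, 0, 0], "turn": 0.03},
    {"claw": 55, "delta_pos": [0, 0, 0], "turn": 0.03},
    {"claw": 55, "delta_pos": [0, 0, 0], "turn": 0.03},
    {"claw": 55, "delta_pos": [0, 0, 0], "turn": 0.03},
    {"claw": 55, "delta_pos": [0, 0, 0], "turn": 0.03},
    {"claw": 55, "delta_pos": [0, 0, 0], "turn": 0.03},
  ],
)

```text
clock: 4.85
eef_pos: [517.8, -218.0, 98.9]
tcp_rot: [-3.141, 0.0, -0.463]
contact_force: [-3.8, 5.0, 8.3]
opening: 0.682
grasp_force: 42.1
```

```bash
sed -i 's/^for k/s=sense();print("moving",s["wrist_torque"],s["joint_efforts"][5],s["qvel"][5])\nfor k/' st.py; python3 st.py w5.png
```

```text
moving [1.03281964 0.5128118  0.29053371] -0.27724698185920715 0.3571852575285797
4.9 [-3.141  0.    -0.466] q6 1.6342 F [-4.   5.2  8.5] T [1.005 0.495 0.115] e6 -0.095
4.95 [-3.141  0.    -0.464] q6 1.632 F [-4.1  4.6  8. ] T [ 0.933  0.491 -0.269] e6 0.19
5.0 [-3.141  0.    -0.463] q6 1.6314 F [-3.6  4.   8.4] T [ 0.941  0.537 -0.268] e6 -0.18
[ 517.7673726  -218.00707629   98.89494395] {'dist': np.float64(104.62), 'ang': np.float64(-0.577), 'len': np.float64(87.0), 'n': 1594, 'c': array([ 606.2, -274.2])} 0.6853897952101324
```

View pics/w5.png

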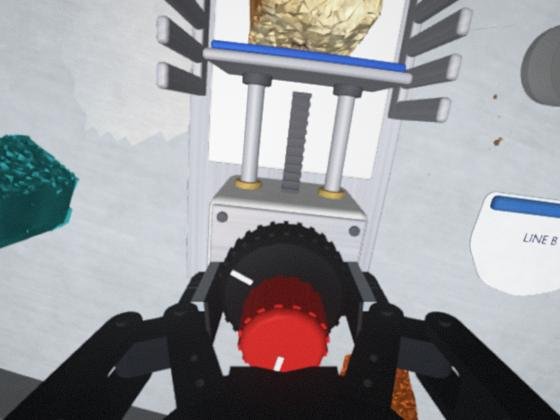

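The jaw's blue facing (row ~50) now touches the cake, and there is no spring compression yet. I'll also check whether the top camera sees jaw and cake.

Call:
step_arm(
  motion=[
    {"claw": 55, "delta_pos": [0, 0, 0], "turn": 0.03},
    {"claw": 55, "delta_pos": [0, 0, 0], "turn": 0.03},
    {"claw": 55, "delta_pos": [0, 0, 0], "turn": 0.03},
    {"claw": 55, "delta_pos": [0, 0, 0], "turn": 0.03},
    {"claw": 55, "delta_pos": [0, 0, 0], "turn": 0.03},
  ],
)

```text
clock: 5.42
eef_pos: [517.8, -218.0, 98.9]
tcp_rot: [-3.141, 0.0, -0.613]
contact_force: [-4.0, 5.1, 8.4]
opening: 0.683
grasp_force: 42.1
```

```bash
cat >> st.py <<'E'
t=grab_frame("top"); crop(t,220,110,120,100,6,"pics/t_"+sys.argv[1])
E
python3 st.py w6.png
```

```text
moving [1.01385692 0.4716354  0.38421216] -0.2546705771237612 0.3578005782033047
5.4667 [-3.141  0.    -0.616] q6 1.7842 F [-3.9  5.1  8.4] T [1.016 0.502 0.131] e6 -0.071
5.5167 [-3.141  0.    -0.614] q6 1.782 F [-4.4  4.9  7.1] T [ 0.891  0.501 -0.225] e6 0.21
5.5667 [-3.141  0.    -0.613] q6 1.7814 F [-4.3  5.4  8.7] T [ 0.959  0.506 -0.232] e6 -0.155
[ 517.78191062 -218.01221665   98.89708218] {'dist': np.float64(106.72), 'ang': np.float64(-0.578), 'len': np.float64(87.0), 'n': 1611, 'c': array([ 607.6, -275.9])} 0.675126054372239
```

View pics/t_w6.png

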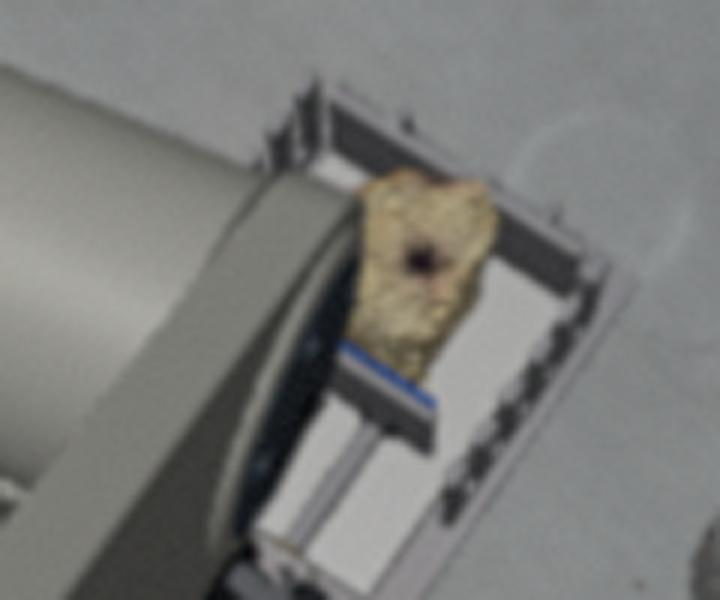

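Cake is now near or at the end plate (top view, its upper edge at the plate), and the first small compression shows. Small steps from here.

Call:
step_arm(
  motion=[
    {"claw": 55, "delta_pos": [0, 0, 0], "turn": 0.02},
    {"claw": 55, "delta_pos": [0, 0, 0], "turn": 0.02},
    {"claw": 55, "delta_pos": [0, 0, 0], "turn": 0.02},
  ],
)

```text
clock: 5.87
eef_pos: [517.8, -218.0, 98.9]
tcp_rot: [-3.141, 0.0, -0.673]
contact_force: [-3.5, 5.8, 8.4]
opening: 0.682
grasp_force: 42.1
```

```bash
python3 st.py w7.png
```

```text
moving [0.99677228 0.51996482 0.34242075] -0.03156261518597603 0.23855579510477823
5.9167 [-3.141  0.    -0.674] q6 1.8429 F [-4.5  5.2  8.1] T [0.987 0.433 0.222] e6 0.094
5.9667 [-3.141  0.    -0.673] q6 1.8414 F [-4.   5.5  9.1] T [ 1.01   0.456 -0.028] e6 0.283
6.0167 [-3.141  0.    -0.673] q6 1.841 F [-3.2  4.5  8.4] T [ 0.995  0.473 -0.044] e6 -0.003
[ 517.79720696 -217.99534938   98.90373975] {'dist': np.float64(107.29), 'ang': np.float64(-0.578), 'len': np.float64(86.7), 'n': 1593, 'c': array([ 607.7, -276.8])} 0.6751070496626944
```

Call:
step_arm(
  motion=[
    {"claw": 55, "delta_pos": [0, 0, 0], "turn": 0.02},
    {"claw": 55, "delta_pos": [0, 0, 0], "turn": 0.02},
    {"claw": 55, "delta_pos": [0, 0, 0], "turn": 0.02},
  ],
)

```text
clock: 6.32
eef_pos: [517.8, -218.0, 98.9]
tcp_rot: [-3.141, 0.0, -0.733]
contact_force: [-3.6, 5.3, 7.5]
opening: 0.678
grasp_force: 42.1
```

```bash
python3 st.py w8.png
```

```text
moving [1.0296209  0.46632449 0.35395775] -0.01825716462917626 0.23850568507530262
6.3667 [-3.141  0.    -0.734] q6 1.9028 F [-2.8  4.8  8.2] T [0.967 0.515 0.267] e6 0.107
6.4167 [-3.141  0.    -0.733] q6 1.9014 F [-3.3  4.6  8.2] T [ 0.998  0.472 -0.04 ] e6 0.297
6.4667 [-3.141  0.    -0.733] q6 1.901 F [-4.4  5.6  7.9] T [ 0.947  0.496 -0.106] e6 0.01
[ 517.78390489 -217.99650865   98.90724092] {'dist': np.float64(108.09), 'ang': np.float64(-0.578), 'len': np.float64(86.8), 'n': 1587, 'c': array([ 608.2, -277.4])} 0.6781724970907039
```

Call:
step_arm(
  motion=[
    {"claw": 55, "delta_pos": [0, 0, 0], "turn": 0.02},
    {"claw": 55, "delta_pos": [0, 0, 0], "turn": 0.02},
    {"claw": 55, "delta_pos": [0, 0, 0], "turn": 0.02},
  ],
)

```text
clock: 6.77
eef_pos: [517.8, -218.0, 98.9]
tcp_rot: [-3.141, 0.0, -0.793]
contact_force: [-3.6, 5.5, 8.8]
opening: 0.68
grasp_force: 42.1
```

```bash
python3 st.py w9.png
```

```text
moving [1.00725763 0.54335133 0.43206162] 0.019702815916389227 0.23810896002191623
6.8167 [-3.141  0.    -0.794] q6 1.9628 F [-3.6  5.   8.4] T [1.031 0.46  0.28 ] e6 0.147
6.8667 [-3.141  0.    -0.793] q6 1.9613 F [-4.4  4.9  9.2] T [0.96  0.489 0.031] e6 0.335
6.9167 [-3.141  0.    -0.792] q6 1.961 F [-3.2  5.3  8.3] T [ 0.916  0.457 -0.084] e6 0.048
[ 517.82041934 -217.98716454   98.91681974] {'dist': np.float64(108.58), 'ang': np.float64(-0.578), 'len': np.float64(86.9), 'n': 1578, 'c': array([ 608.3, -278.1])} 0.679581753028382
```

Spring compression (~1.3 mm) and joint effort agree on about 8 N. One small nudge.

Call:
step_arm(
  motion=[
    {"claw": 55, "delta_pos": [0, 0, 0], "turn": 0.01},
    {"claw": 55, "delta_pos": [0, 0, 0], "turn": 0.01},
    {"claw": 55, "delta_pos": [0, 0, 0], "turn": 0},
    {"claw": 55, "delta_pos": [0, 0, 0], "turn": 0},
    {"claw": 55, "delta_pos": [0, 0, 0], "turn": 0},
    {"claw": 55, "delta_pos": [0, 0, 0], "turn": 0},
  ],
)

```text
clock: 7.47
eef_pos: [517.8, -218.0, 98.9]
tcp_rot: [-3.141, 0.0, -0.812]
contact_force: [-3.4, 5.9, 8.2]
opening: 0.68
grasp_force: 42.2
```

```bash
python3 st.py w10.png
```

```text
moving [1.0189467  0.48748435 0.18544692] 0.21654272451996803 -0.0003973757525258131
7.5167 [-3.141  0.    -0.812] q6 1.9805 F [-2.5  6.1  8.2] T [0.979 0.461 0.209] e6 0.217
7.5667 [-3.141  0.    -0.812] q6 1.9805 F [-3.1  5.6  9.2] T [0.978 0.473 0.209] e6 0.217
7.6167 [-3.141  0.    -0.812] q6 1.9805 F [-3.9  5.7  8.8] T [1.018 0.467 0.176] e6 0.217
[ 517.7867329  -217.97743338   98.89303973] {'dist': np.float64(108.63), 'ang': np.float64(-0.578), 'len': np.float64(86.9), 'n': 1579, 'c': array([ 608.4, -278.1])} 0.6772206266537806
```

View pics/t_w10.png

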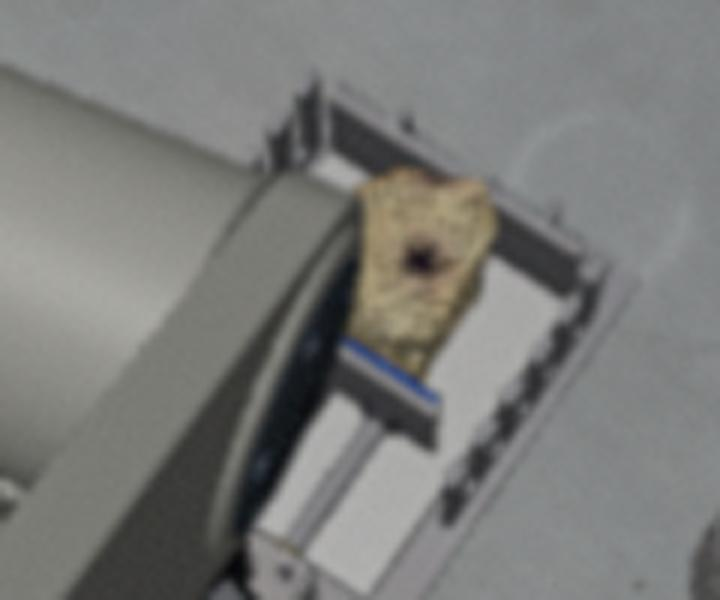

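Cake sits against the end plate (top view, around (430,185)) and the jaw compression is ~1.6 mm, about 10 N. Releasing the wheel, rising to the knob and turning the wrist back.

Call:
step_arm(
  motion=[
    {"claw": 70, "delta_pos": [0, 0, 0], "turn": 0},
    {"claw": 85, "delta_pos": [0, 0, 0], "turn": 0},
    {"claw": 85, "delta_pos": [0, 0, 0], "turn": 0},
    {"claw": 85, "delta_pos": [0, 0, 0], "turn": 0},
    {"claw": 85, "delta_pos": [0, 0, -11], "turn": 0},
    {"claw": 85, "delta_pos": [0, 0, -11], "turn": 0},
    {"claw": 85, "delta_pos": [0, 0, -11], "turn": 0},
    {"claw": 85, "delta_pos": [0, 0, 0], "turn": 0},
  ],
)

```text
clock: 8.33
eef_pos: [519.6, -219.3, 133.4]
tcp_rot: [-3.14, -0.004, -0.812]
contact_force: [0.6, -0.6, 0.1]
opening: 0.998
grasp_force: 0.0
```

Call:
step_arm(
  motion=[
    {"claw": 85, "delta_pos": [0, 0, 0], "turn": -0.12},
    {"claw": 85, "delta_pos": [0, 0, 0], "turn": -0.12},
    {"claw": 85, "delta_pos": [0, 0, 0], "turn": -0.12},
    {"claw": 85, "delta_pos": [0, 0, 0], "turn": -0.12},
    {"claw": 85, "delta_pos": [0, 0, 0], "turn": -0.12},
    {"claw": 85, "delta_pos": [0, 0, 0], "turn": -0.12},
    {"claw": 85, "delta_pos": [0, 0, 0], "turn": -0.12},
    {"claw": 85, "delta_pos": [0, 0, 0], "turn": -0.12},
  ],
)

```text
clock: 9.0
eef_pos: [518.1, -218.7, 130.7]
tcp_rot: [3.141, -0.0, 0.154]
contact_force: [0.2, -0.0, -0.3]
opening: 0.997
grasp_force: 0.0
```

Call:
step_arm(
  motion=[
    {"claw": 85, "delta_pos": [0, 0, 0], "turn": -0.12},
    {"claw": 85, "delta_pos": [0, 0, 0], "turn": -0.12},
    {"claw": 85, "delta_pos": [0, 0, 0], "turn": -0.12},
    {"claw": 85, "delta_pos": [0, 0, 0], "turn": -0.12},
    {"claw": 85, "delta_pos": [0, 0, 0], "turn": -0.12},
    {"claw": 85, "delta_pos": [0, 0, 0], "turn": 0},
    {"claw": 85, "delta_pos": [0, 0, 0], "turn": 0},
  ],
)

```text
clock: 9.58
eef_pos: [518.0, -218.6, 130.5]
tcp_rot: [3.141, -0.0, 0.744]
contact_force: [-0.5, 0.9, -0.0]
opening: 0.999
grasp_force: 0.0
```

```bash
python3 st.py w11.png
```

```text
moving [ 0.05563187 -0.00390686  0.0203859 ] -0.7209527492523193 0.02985562477136697
9.6333 [ 3.141 -0.     0.744] q6 0.4253 F [-0.8  0.7  0.2] T [-0.007  0.026  0.016] e6 -0.214
9.6833 [ 3.141 -0.     0.744] q6 0.4248 F [-0.4  0.1 -1.1] T [-0.027  0.001  0.002] e6 -0.025
9.7333 [ 3.141 -0.     0.745] q6 0.424 F [ 0.9  0.2 -0.4] T [ 0.014  0.057 -0.013] e6 0.034
[ 517.99967393 -218.58916873  130.40222915] {'dist': np.float64(107.67), 'ang': np.float64(-0.575), 'len': np.float64(87.5), 'n': 572, 'c': array([ 610.5, -273.1])} 0.9934456974165925
```

View pics/w11.png

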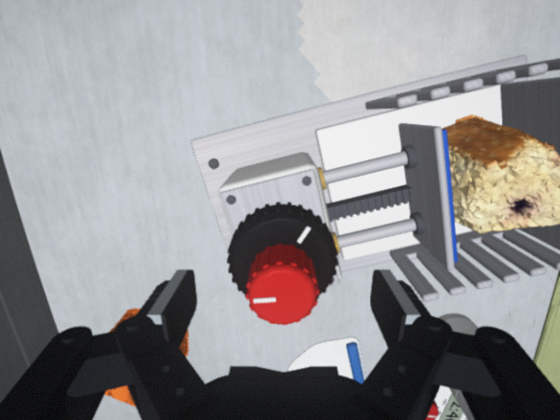

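Jaw still on the cake; knob (283,285) centred between the pads. Gripping the knob.

Call:
step_arm(
  motion=[
    {"claw": 60, "delta_pos": [0, 0, 0], "turn": 0},
    {"claw": 45, "delta_pos": [0, 0, 0], "turn": 0},
    {"claw": 36, "delta_pos": [0, 0, 0], "turn": 0},
    {"claw": 28, "delta_pos": [0, 0, 0], "turn": 0},
    {"claw": 28, "delta_pos": [0, 0, 0], "turn": 0},
    {"claw": 28, "delta_pos": [0, 0, 0], "turn": 0},
    {"claw": 28, "delta_pos": [0, 0, 0], "turn": 0},
    {"claw": 28, "delta_pos": [0, 0, 0], "turn": 0},
  ],
  force=60,
)

```text
clock: 10.45
eef_pos: [517.7, -218.2, 130.7]
tcp_rot: [-3.141, 0.0, 0.747]
contact_force: [-3.1, 2.7, 5.9]
opening: 0.349
grasp_force: 59.2
```

```bash
python3 st.py w12.png
```

```text
moving [ 0.41023577  0.40490662 -0.10848161] -0.03964916802942753 -0.0006987573987564096
10.5 [-3.141  0.     0.747] q6 0.4213 F [-3.5  2.2  6. ] T [0.336 0.422 0.003] e6 -0.04
10.55 [-3.141  0.     0.747] q6 0.4213 F [-2.7  2.6  6.5] T [ 0.328  0.431 -0.079] e6 -0.04
10.6 [-3.141  0.     0.747] q6 0.4213 F [-3.4  2.2  6. ] T [ 0.297  0.417 -0.066] e6 -0.04
[ 517.65139162 -218.24198434  130.65270838] {'dist': np.float64(107.65), 'ang': np.float64(-0.576), 'len': np.float64(87.6), 'n': 571, 'c': array([ 610.4, -273.2])} 0.3482820061997931
```

Call:
step_arm(
  motion=[
    {"claw": 28, "delta_pos": [0, 0, 0], "turn": 0.06},
    {"claw": 28, "delta_pos": [0, 0, 0], "turn": 0.06},
    {"claw": 28, "delta_pos": [0, 0, 0], "turn": 0.06},
    {"claw": 28, "delta_pos": [0, 0, 0], "turn": 0.06},
    {"claw": 28, "delta_pos": [0, 0, 0], "turn": 0.06},
    {"claw": 28, "delta_pos": [0, 0, 0], "turn": 0.06},
    {"claw": 28, "delta_pos": [0, 0, 0], "turn": 0.06},
    {"claw": 28, "delta_pos": [0, 0, 0], "turn": 0.06},
  ],
)

```text
clock: 11.32
eef_pos: [517.6, -218.1, 130.6]
tcp_rot: [-3.141, 0.001, 0.265]
contact_force: [-1.9, 4.4, 7.3]
opening: 0.352
grasp_force: 59.4
```

Call:
step_arm(
  motion=[
    {"claw": 28, "delta_pos": [0, 0, 0], "turn": 0.06},
    {"claw": 28, "delta_pos": [0, 0, 0], "turn": 0.06},
    {"claw": 28, "delta_pos": [0, 0, 0], "turn": 0.06},
    {"claw": 28, "delta_pos": [0, 0, 0], "turn": 0.06},
    {"claw": 28, "delta_pos": [0, 0, 0], "turn": 0.06},
    {"claw": 28, "delta_pos": [0, 0, 0], "turn": 0.06},
    {"claw": 28, "delta_pos": [0, 0, 0], "turn": 0.06},
    {"claw": 28, "delta_pos": [0, 0, 0], "turn": 0.06},
  ],
)

```text
clock: 11.98
eef_pos: [517.6, -218.0, 130.6]
tcp_rot: [-3.141, 0.001, -0.215]
contact_force: [-2.3, 3.1, 6.1]
opening: 0.353
grasp_force: 59.4
```

```bash
python3 st.py w13.png
```

```text
moving [0.63261787 0.43309151 0.28098451] -0.9180072695016861 0.7146627134974727
12.0333 [-3.141e+00  1.000e-03 -2.200e-01] q6 1.3884 F [-2.4  2.8  5.9] T [0.592 0.398 0.122] e6 -0.403
12.0833 [-3.141e+00  1.000e-03 -2.150e-01] q6 1.3836 F [-2.5  3.9  5.6] T [ 0.584  0.467 -0.093] e6 0.847
12.1333 [-3.141e+00  1.000e-03 -2.130e-01] q6 1.3819 F [-3.2  3.   5.5] T [ 0.546  0.416 -0.051] e6 0.25
[ 517.5772845  -218.01404742  130.62944021] {'dist': np.float64(45.75), 'ang': np.float64(-0.585), 'len': np.float64(78.4), 'n': 1066, 'c': array([ 478. , -361.3])} 0.35238219175982344
```

Call:
step_arm(
  motion=[
    {"claw": 28, "delta_pos": [0, 0, 0], "turn": 0.03},
    {"claw": 28, "delta_pos": [0, 0, 0], "turn": 0.03},
    {"claw": 28, "delta_pos": [0, 0, 0], "turn": 0.03},
    {"claw": 28, "delta_pos": [0, 0, 0], "turn": 0.03},
    {"claw": 28, "delta_pos": [0, 0, 0], "turn": 0.03},
    {"claw": 28, "delta_pos": [0, 0, 0], "turn": 0.03},
    {"claw": 28, "delta_pos": [0, 0, 0], "turn": 0.03},
    {"claw": 28, "delta_pos": [0, 0, 0], "turn": 0},
  ],
)

```text
clock: 12.85
eef_pos: [518.2, -218.2, 130.6]
tcp_rot: [-3.141, -0.0, -0.423]
contact_force: [-0.4, 2.8, 4.4]
opening: 0.35
grasp_force: 61.0
```

```bash
python3 st.py w14.png
```

```text
moving [ 0.50668012 -0.00983148  0.10972326] 0.6506980396807194 -0.052153122644014095
12.9 [-3.141 -0.    -0.422] q6 1.5907 F [0.5 3.9 6.9] T [0.536 0.049 0.01 ] e6 0.34
12.95 [-3.141 -0.    -0.421] q6 1.5902 F [0.4 4.  5.4] T [ 0.563 -0.     0.052] e6 0.097
13.0 [-3.141 -0.    -0.421] q6 1.5901 F [-0.   4.   6.1] T [0.605 0.061 0.011] e6 0.031
[ 518.15959994 -218.24103077  130.63651842] {'dist': np.float64(108.8), 'ang': np.float64(-0.578), 'len': np.float64(87.1), 'n': 1066, 'c': array([ 609.6, -276.6])} 0.3528339799104922
```

Call:
step_arm(
  motion=[
    {"claw": 28, "delta_pos": [0, 0, 0], "turn": 0.03},
    {"claw": 28, "delta_pos": [0, 0, 0], "turn": 0.03},
    {"claw": 28, "delta_pos": [0, 0, 0], "turn": 0.03},
    {"claw": 28, "delta_pos": [0, 0, 0], "turn": 0.03},
  ],
  force=60,
)

```text
clock: 13.38
eef_pos: [517.7, -218.1, 130.5]
tcp_rot: [-3.141, 0.001, -0.542]
contact_force: [-0.8, 3.5, 9.4]
opening: 0.346
grasp_force: 63.1
```

```bash
python3 st.py w15.png
```

```text
moving [0.64837938 0.03506673 0.43584891] -0.2249258989468217 0.36496463400736495
13.4333 [-3.141e+00  1.000e-03 -5.440e-01] q6 1.7131 F [-1.4  5.2  6.5] T [0.82  0.311 0.526] e6 0.228
13.4833 [-3.141e+00  1.000e-03 -5.420e-01] q6 1.7106 F [-1.6  4.7  7.1] T [0.772 0.321 0.436] e6 0.859
13.5333 [-3.141e+00  1.000e-03 -5.410e-01] q6 1.7099 F [-2.6  4.6  7. ] T [0.771 0.328 0.342] e6 0.512
[ 517.74658028 -218.07965495  130.55727929] {'dist': np.float64(108.82), 'ang': np.float64(-0.578), 'len': np.float64(87.1), 'n': 1085, 'c': array([ 609.3, -277.2])} 0.34266962453435046
```

```bash
cat > mk.py <<'E'
from h import *
from scipy.spatial.transform import Rotation as Ro
f=grab_frame("wrist");s=sense()
def T(p,r):
    M=np.eye(4);M[:3,:3]=Ro.from_euler("xyz",r).as_matrix();M[:3,3]=p;return M
C=np.eye(4);C[:3,:3]=f["R"];C[:3,3]=f["t"];X=C@T(s["eef_pos"],s["tcp_rot"])
def mark(n,img,p,r):
    W=X@np.linalg.inv(T(p,r));g=dict(f,R=W[:3,:3],t=W[:3,3])
    i=img.astype(int);yy,xx=np.mgrid[:420,:560]
    c=w2p(g,[517.8,-218.2,146])[0]
    rad=np.linalg.norm(w2p(g,[517.8+13.5,-218.2,146])[0]-c)
    m=(i.min(2)>140)&((xx-c[0])**2+(yy-c[1])**2<rad**2)
    v,u=np.nonzero(m)
    P=np.array([p2w(g,(a,b),146)[:2] for a,b in zip(u,v)])-[517.8,-218.2]
    _,_,V=np.linalg.svd(P-P.mean(0)); d=V[0]*np.sign(V[0]@P.mean(0))
    print(n,len(u),c,P.mean(0),"ctr ang",np.arctan2(*P.mean(0)[::-1]).round(3),"line ang",np.arctan2(d[1],d[0]).round(3))
L=lambda n:cv2.imread("pics/"+n)[:,:,::-1]
mark("w11",L("w11.png"),[518,-218.6,130.4],[3.141,0,.7447])
mark("w12",L("w12.png"),[517.65,-218.24,130.65],[-3.141,0,.747])
mark("w13",L("w13.png"),[517.6,-218,130.6],[-3.141,.001,-.213])
mark("w14",L("w14.png"),[518.2,-218.2,130.6],[-3.141,0,-.421])
mark("now",f["img"],s["eef_pos"],s["tcp_rot"])
print(s["clock"],s["tcp_rot"],s["wrist_torque"])
E
python3 mk.py
```

```text
w11 219 [282.95765843 299.31882898] [-7.60045965 -2.5872086 ] ctr ang -2.813 line ang -1.678
w12 223 [284.03525775 298.97103318] [-7.57984109 -2.46253501] ctr ang -2.827 line ang -1.68
w13 123 [284.21543445 298.87293427] [-2.58552517  6.17795836] ctr ang 1.967 line ang 0.443
w14 140 [284.23747455 299.99163957] [-2.65464628  6.58402399] ctr ang 1.954 line ang -2.901
now 152 [284.10264663 299.16067853] [-2.97157049  7.10673685] ctr ang 1.967 line ang -2.957
13.6333 [-3.14116013e+00  8.67513833e-04 -5.40935547e-01] [0.77545945 0.23789097 0.35508537]
```

```bash
python3 - <<'E'
from h import *
for n in ("w11","w12","w13","w14","w15"):
    i=cv2.imread(f"pics/{n}.png")[:,:,::-1].astype(int)
    yy,xx=np.mgrid[:420,:560]
    m=((i.min(2)>130)&((xx-284)**2+(yy-297)**2<38**2)).astype(np.uint8)
    k,l,st,c=cv2.connectedComponentsWithStats(m)
    r=(i[...,0]>90)&(i[...,1]<70)&(abs(xx-284)<45)&(abs(yy-297)<60); v,u=np.nonzero(r)
    print(n,"red",u.min(),u.max(),v.min(),v.max())
    for q in range(1,k):
        if st[q,4]>8: 
            b,a=np.nonzero(l==q); w,V=np.linalg.eigh(np.cov(a,b)); d=V[:,1]
            print("  ",c[q].round(1),st[q],"axis deg",np.degrees(np.arctan2(d[1],d[0])).round(1),w.round(1))
E
```

```text
w11 red 245 319 244 323
   [287.9 321.3] [247 293  75  42 807] axis deg 172.0 [ 76.2 468.3]
   [264.  299.8] [253 297  23   7 116] axis deg 176.1 [ 2.2 43.3]
w12 red 250 316 244 323
   [265.2 299.5] [254 297  23   6 115] axis deg 176.0 [ 2.1 42.4]
   [284.3 324.5] [252 309  64  26 690] axis deg 179.6 [ 31.7 329.1]
w13 red 250 325 245 356
   [265.2 299.6] [254 297  23   6 114] axis deg 176.3 [ 2.1 42.8]
   [284.4 324.6] [252 309  64  26 671] axis deg 179.4 [ 30.6 326.5]
w14 red 250 316 250 324
   [265.1 301.5] [254 299  23   6 109] axis deg 175.1 [ 1.9 41.9]
   [284.6 325.3] [252 310  64  25 599] axis deg 179.2 [ 28.3 323.9]
w15 red 250 316 250 323
   [266.  302.5] [255 299  23   8 111] axis deg 169.2 [ 2.  41.2]
   [284.5 325. ] [252 312  64  23 634] axis deg 179.4 [ 27.9 321.4]
```

The knob mark followed the tool for 1.17 rad, then the pads slipped with the torque up: stop reached. Releasing and retreating up.

Call:
step_arm(
  motion=[
    {"claw": 45, "delta_pos": [0, 0, 0], "turn": 0},
    {"claw": 70, "delta_pos": [0, 0, 0], "turn": 0},
    {"claw": 85, "delta_pos": [0, 0, 0], "turn": 0},
    {"claw": 85, "delta_pos": [0, 0, 0], "turn": 0},
    {"claw": 85, "delta_pos": [0, 0, -25], "turn": 0},
    {"claw": 85, "delta_pos": [0, 0, -35], "turn": 0},
    {"claw": 85, "delta_pos": [0, 0, -35], "turn": 0},
    {"claw": 85, "delta_pos": [0, 0, -14], "turn": 0},
  ],
)

```text
clock: 14.3
eef_pos: [519.6, -219.4, 243.7]
tcp_rot: [-3.141, -0.005, -0.542]
contact_force: [0.5, -0.5, 0.2]
opening: 0.993
grasp_force: 0.0
```

```bash
python3 st.py w16.png; python3 - <<'E'
from h import *
from scipy.spatial.transform import Rotation as Ro
f=grab_frame("wrist");s=sense()
def T(p,r):
    M=np.eye(4);M[:3,:3]=Ro.from_euler("xyz",r).as_matrix();M[:3,3]=p;return M
def mk(g,img,n):
    i=img.astype(int);yy,xx=np.mgrid[:420,:560]
    c=w2p(g,[[517.8,-218.2,146],[531,-218.2,146]]);rad=np.linalg.norm(c[1]-c[0])
    m=((i.min(2)>130)&((xx-c[0,0])**2+(yy-c[0,1])**2<rad**2)).astype(np.uint8)
    k,l,st,cc=cv2.connectedComponentsWithStats(m)
    for q in range(1,k):
        if st[q,4]>15:
            b,a=np.nonzero(l==q);P=np.array([p2w(g,z,146)[:2] for z in zip(a,b)]);w,V=np.linalg.eigh(np.cov(P.T))
            print(n,"lock mark",st[q,4],np.arctan2(V[1,1],V[0,1])%np.pi, w)
C=np.eye(4);C[:3,:3]=f["R"];C[:3,3]=f["t"];X=C@T(s["eef_pos"],s["tcp_rot"])
W=X@np.linalg.inv(T([522.5,-212.3,239.1],[-3.1413,0,.381]))
mk(f,f["img"],"now");mk(dict(f,R=W[:3,:3],t=W[:3,3]),cv2.imread("pics/w1.png")[:,:,::-1],"w1")
E
```

```text
moving [-0.00115292 -0.03092994 -0.0577396 ] -5.108099117023812e-05 0.0005672951246135841
14.35 [-3.141 -0.008 -0.542] q6 1.7109 F [ 1.6 -0.5  1.6] T [-0.006 -0.082 -0.002] e6 0.001
14.4 [-3.141 -0.006 -0.542] q6 1.711 F [ 0.   0.3 -0.3] T [-0.013 -0.014  0.016] e6 0.001
14.45 [-3.141e+00 -3.000e-03 -5.420e-01] q6 1.7109 F [-0.  -0.3 -0.9] T [ 0.079 -0.041  0.006] e6 -0.001
[ 518.57395711 -218.95910785  240.43770508] {'dist': np.float64(43.21), 'ang': np.float64(-0.584), 'len': np.float64(86.9), 'n': 653, 'c': array([ 459.9, -384.3])} 0.9943883774625295
now lock mark 43 1.2851164748464308 [0.65491886 8.45380258]
w1 lock mark 41 2.3873447886619616 [0.66404189 8.60106406]
```

Final mark angle relative to the guide axis is about 1.28 rad, matching the 1.3 stop. The jaw facing has not moved, and the gripper is clear.

```bash
python3 -c "
from rig import *
print(sign_off())"
```

```text
the job is handed in; nothing more can be done
None
```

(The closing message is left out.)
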